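# File a printing block between two rack partitions

### The job

File the large printing block in the wooden rack: slide it down from above into the narrow gap between the two bevelled sliding partitions, so that it pushes them apart and stands upright, fully down on the rack's floor, parallel to the partitions. Either face may look either way. Leave the small printing block where it stands.

Things in the scene. Friction and masses are not known exactly. Their poses are not given: they have to be found in the camera images.
- large_block_center (a point): the centre (half-way up, 50 mm above its foot) of the large printing block: a loose wooden mount with a grey metal plate nailed on one face, standing on its long thin edge on the table; 90 mm wide (its x), 20 mm thick (its y), 100 mm high (z up), 0.15 to 0.3 kg. Grip it across its 20 mm thickness near the top.
- small_block_center (a point): the centre (half-way up) of the small printing block, a bystander of the same make: 55 mm wide (x), 20 mm thick (y), 65 mm high (z). It stands loose on the table near the large one; which of the two stands farther left varies.
- partition_left_ridge (a point): middle of the top ridge of the left (+y) one of two parallel sliding partitions in the rack: pale wooden wall, 100 mm wide (x), 24 mm thick (y), 55 mm high above the rack's floor (z up); its upper 22 mm are bevelled on both sides to a 4 mm ridge, like a roof. It slides along its y only, against 1 N of friction, 30 mm either way. The gap between the flat faces is 8 to 14 mm at the start.
- partition_right_ridge (a point): the same point of the right (-y) partition, same size and axes. The rack (dark wood, fixed on the table, 136 x 184 mm) has its floor 12 mm above the table, 55 mm below both points, 120 mm wide across x between lips 8 mm high, and an end wall 60 mm high beyond each partition, with an empty space of some 50 mm before it, which is not the place for the block.
Not all that is in view belongs to the job. Leave any green, pink or turquoise look-alike of the part that bears large_block_center alone.

How it is judged:
At the end, for the whole second after the job is handed in: The large block stands between the two partitions, its foot within 5 mm of the rack's floor, within 20 mm of the middle of the partitions' width, upright and parallel to the partitions within 10 degrees, at rest; the small block is within 30 mm of where it stood (y of large_block_center in the frame of partition_left_ridge below -0.015 m and y of large_block_center in the frame of partition_right_ridge above 0.015 m and z of large_block_center in the frame of partition_left_ridge below 0 m and x of large_block_center in the frame of partition_left_ridge between -0.02 and 0.02 m and angle between large_block_center's own z axis and vertical below 0.175 rad and angle between the x axis of large_block_center and the x axis of partition_left_ridge, either way round below 0.175 rad and linear speed of large_block below 0.02 m/s and distance of small_block_center from where it was at the start of the episode below 0.03 m); the robot touches nothing.
It fails at once if the small block is knocked or carried away (more than 30 mm) (distance of small_block_center from where it was at the start of the episode above 0.03 m).
It also fails if it takes over 35 s, if anything falls off the work surface, if the arm or the gripper's body presses on something with over 40 N, if the wrist force passes 120 N, or if a joint passes its speed limit or range.

### The arm

A 6-joint arm with a two-finger parallel gripper is mounted at the origin on a cart in front of the work surface, level with it; the furniture and walls round the work are solid. World frame = base frame: x ahead of the robot, y to its left, z up, the work surface at z = 0. Lengths are in m, angles in rad, forces in N, time in s.
With the tool pointing down it reaches from about 0.3 to 0.825 m from the base axis. Payload 5.4 kg.
Tool frame: the origin (TCP) lies midway between the tips of the shut fingers; the grasp point (between the pads) lies 19 mm behind it; z points along the fingers, y is the line along which they close (so a half turn about z gives the same grasp; the last joint's range is limited). The gripper opens to 92 mm and grips with 3 to 60 N. Pads are 20 mm wide; open, the fingers measure 128 mm over their backs; the gripper's body (75 mm by 189 mm) begins 69 mm behind the grasp point.
Start: joints at [1.025, 0.158, 1.597, -0, 1.386, -0.21], TCP at [0.189, 0.543, 0.215] pointing down, gripper open.
Joint ranges: [-2.91, 2.91], [-0.94, 2.29], [0.18, 2.7], [-1.29, 4.43], [0.17, 2.64], [-3, 3]. Speed limits (rad/s): [2.57, 2.57, 3.14, 3.14, 3.14, 3.14].

### API

Orientations are given as a 3x3 rotation matrix whose columns are the frame's x, y, z axes.
In Python, from station import * gives the robot as it stands.
- The arm moves only by the tool play_rows, never from a script. Its argument "rows" is a list of rows, each a list of 3 entries, a list of its own where there are three numbers: the turn, a rotation vector about the tool's x, y, z in rad, then the shift along the tool's x, y, z in mm, then the closure in counts, from 0 (fully open) to 255 (shut). In form: [[[ax, ay, az], [x, y, z], fingers], ...]. A call has 1 to 8 rows; each row is the pose to reach, as a shift and turn from the pose commanded when the call began, along the tool's axes at that moment; what a row does not reach only later rows make up. A row lasts 1/8 s, in which the tool goes at most 62.5 mm and 10.7 degrees, less where a joint would pass 70% of its speed; a pose out of reach is approached as far as the arm can. A call with a gripper value outside its range is refused whole. The fingers move at their own pace and stop on an object; "squeeze" is the grip in N (left out, the last holds). Time passes only in rows, so rows that repeat a pose let the fingers close. It gives the time, the measured TCP pose, the force, the opening and the grip force at its end, in the units of the state.
- get_obs(): the state, without advancing time (a new reading comes with each control period).
- snapshot(name): name is "side" or "top"; returns a dict with "image" (400x640x3 uint8, red, green, blue), "fov_y" (degrees; the focal length in pixels is half the picture's height over the tangent of half this angle, whatever the lens; pixels are square), "cx", "cy" (the principal point, pixels), "R" (3x3) and "t" (3): a world point X has camera coordinates R X + t. Camera axes: x right, y down, z forward; pixel columns grow to the right and rows downward; lengths in m; the calibration is good to about 2 mm. A picture is of the moment at which its call begins. There is no depth.
- sign_off(): hands the job in; it is judged then, once.
The state is a dict: "clock": time; "q": joint angles; "qd": joint speeds; "joint_torque": joint torques, N m; "position": TCP position; "orientation": TCP orientation; "wrist_force": force on the tool from outside, world axes, zero at the start; "torque": the same for the moment, N m; "finger_gap": opening from 0.0 (shut) to 1.0 (fully open); "gripper_force": force on a finger pad.
Only numpy, scipy, OpenCV 4.12 (cv2) and the standard library are available. Lean on these libraries where they do the work, as an engineer would, in place of code of your own. Each camera call takes 0.05 s, during which the arm holds its last target. There are 200 camera calls.

## Working session

There is one attempt and no reset: what is moved stays moved. The work goes in short steps, Python scripts to look and compute and a tool call to move; the robot and the scene stay as the last step left them, time stands still between calls to the robot, and variables do not carry over. Pictures are saved under pics/ and viewed, at most 10 in all, crops included, and the job is handed in when it is done.

Besides the shell and the picture viewer there is one more tool, called after "Request:" as name([rows], argument=value, ...), one row to a line, values as JSON. play_rows: Moves the arm, as the interface text tells. Its arguments: {"type":"object","properties":{"rows":{"type":"array"},"squeeze":{"type":"number"}},"required":["rows"]}

```bash
mkdir -p pics; python3 - <<'E'
from station import *
import cv2,json
for n in ("top","side"):
    s=snapshot(n); cv2.imwrite(f"pics/{n}0.png",s["image"][:,:,::-1])
    print(n,{k:(v.tolist() if hasattr(v,'tolist') else v) for k,v in s.items() if k!="image"})
o=get_obs(); print(o)
E
```

```text
top {'fov_y': 52.60467182788973, 'cx': 318.65114780239895, 'cy': 199.26005101387992, 'R': [[-0.08537221538937204, -0.9963483122024364, 0.0012749944575414487], [-0.9756019591528587, 0.08333464076487533, -0.20311611197955887], [0.20226814414685812, -0.018584359551657183, -0.9791538282841161]], 't': [-0.09537910475515703, 0.45913523759411545, 1.174128102331773]}
side {'fov_y': 52.39058697818374, 'cx': 311.00994238616335, 'cy': 199.7664429546904, 'R': [[0.9771739132104221, -0.21242541369725285, 0.0025665066884172413], [-0.11961175366429223, -0.5601275044715492, -0.8197256901670383], [0.1755681398385919, 0.8007075760538463, -0.5727505616964431]], 't': [-0.4487620478165897, 0.02851224341547795, 1.2060550021560505]}
{'clock': 0.1, 'q': array([ 1.02492062e+00,  1.58975879e-01,  1.59806832e+00, -1.49267767e-05,
        1.38618649e+00, -2.10107255e-01]), 'qd': array([-0.00064535, -0.00212442, -0.00378247,  0.00126768,  0.00224275,
       -0.00040256]), 'joint_torque': array([-1.11904833e-04, -3.86506212e+01, -3.22958636e+01,  7.03060487e-02,
        3.39663250e-02, -3.35239633e-05]), 'position': array([0.18919808, 0.54240333, 0.2137421 ]), 'orientation': array([[-9.44158158e-01,  3.29491533e-01, -8.37871681e-04],
       [ 3.29492436e-01,  9.44157165e-01, -1.40760065e-03],
       [ 3.27290054e-04, -1.60507002e-03, -9.99998658e-01]]), 'wrist_force': array([ 0.44126283, -0.91744162, -0.23072074]), 'torque': array([-0.00548269, -0.0527068 ,  0.01590959]), 'gripper_force': 0.0, 'finger_gap': 1.0005383101527028}
```

View pics/top0.png

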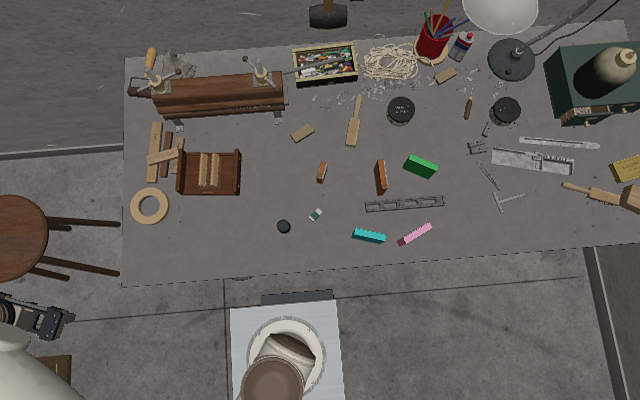

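View pics/side0.png

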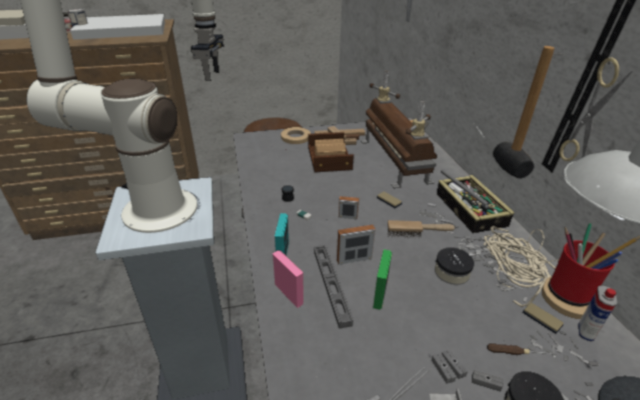

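The top view shows the rack near (209,172), the small block near (321,172) and the large block near (381,177). In the side view the large block is at (355,244), the small one at (348,208) and the rack at (330,150). I'll enlarge these.

```bash
python3 - <<'E'
import cv2,numpy as np
t=cv2.imread("pics/top0.png");s=cv2.imread("pics/side0.png")
f=lambda i,x,y,w,h,k:cv2.resize(i[y:y+h,x:x+w],None,fx=k,fy=k,interpolation=cv2.INTER_CUBIC)
a=np.hstack([f(t,170,140,80,60,5),f(t,310,145,80,60,5)])
b=np.hstack([f(s,300,120,80,60,5),f(s,320,190,80,80,5)[:300] if 0 else f(s,310,190,80,60,5)])
cv2.imwrite("pics/c0.png",np.vstack([a,b]))
E
```

```text
(no output)
```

View pics/c0.png

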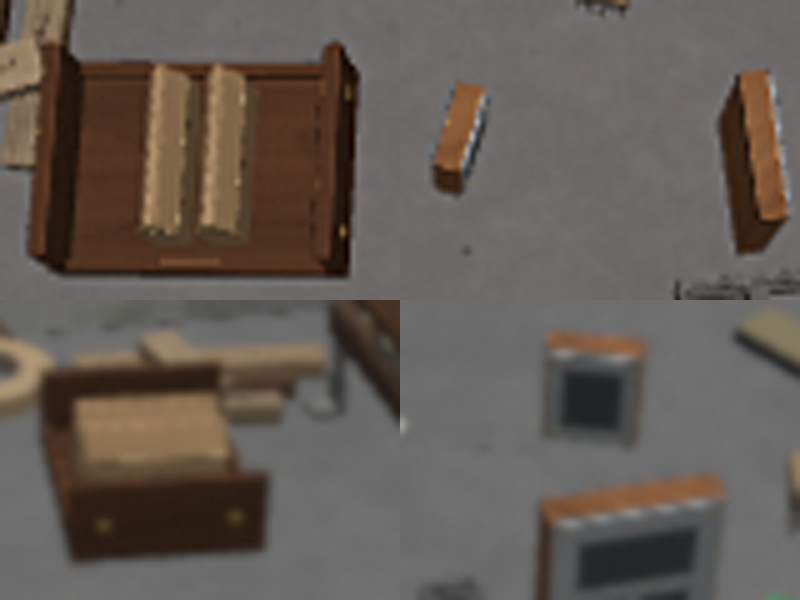

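```bash
cat > h.py <<'E'
import numpy as np
def ray(s,uv,z):
    f=200/np.tan(np.radians(s["fov_y"]/2)); R=np.array(s["R"]);t=np.array(s["t"])
    C=-R.T@t; d=R.T@np.array([(uv[0]-s["cx"])/f,(uv[1]-s["cy"])/f,1]); return C+d*(z-C[2])/d[2]
def rep(n,s,q,z):
    P=np.array([ray(s,u,z) for u in q]); c=P.mean(0)
    d=(P[0]+P[1]-P[2]-P[3])/2
    print(n,"centre",c.round(4),"len",np.linalg.norm(d).round(4),"wid",np.linalg.norm(P[0]-P[1]+P[3]-P[2]).round(4)/2,"xdir deg",np.degrees(np.arctan2(d[1],d[0])).round(1))
    return P
E
python3 - <<'E'
from station import *; from h import *
s=snapshot("top"); print("C",-np.array(s["R"]).T@s["t"])
c=lambda x0,y0,L:[(x0+a/5,y0+b/5) for a,b in L]
rep("large",s,c(310,145,[(338,72),(373,70),(388,214),(360,222)]),.1)
rep("small",s,c(310,145,[(60,84),(86,86),(62,168),(35,160)]),.065)
rep("gap",s,c(170,140,[(191,68),(206,68),(200,236),(184,236)]),.045)
rep("left",s,c(170,140,[(152,66),(191,68),(184,236),(140,234)]),.045)
rep("right",s,c(170,140,[(206,68),(246,68),(243,236),(200,236)]),.045)
rep("rack",s,c(170,140,[(78,65),(325,65),(348,274),(68,270)]),.02)
E
```

```text
C [ 0.2023018  -0.11147226  1.2430314 ]
large centre [ 0.4982 -0.3269  0.1   ] len 0.0893 wid 0.0188 xdir deg 0.2
small centre [ 0.535  -0.1521  0.065 ] len 0.0517 wid 0.0163 xdir deg -21.6
gap centre [0.569  0.1931 0.045 ] len 0.1069 wid 0.0095 xdir deg -3.9
left centre [0.5711 0.2105 0.045 ] len 0.1069 wid 0.02555 xdir deg -4.7
right centre [0.5675 0.1757 0.045 ] len 0.1069 wid 0.02545 xdir deg -3.4
rack centre [0.5657 0.1939 0.02  ] len 0.1344 wid 0.1647 xdir deg -0.1
```

Request:
play_rows([
  [[0,0,-0.34],[-578,-719,14],0],
  [[0,0,-0.34],[-578,-719,14],0],
  [[0,0,-0.34],[-578,-719,14],0],
  [[0,0,-0.34],[-578,-719,14],0],
  [[0,0,-0.34],[-578,-719,14],0],
  [[0,0,-0.34],[-578,-719,14],0],
  [[0,0,-0.34],[-578,-719,14],0],
  [[0,0,-0.34],[-578,-719,14],0],
])

```text
clock: 1.15
position: [0.3567, 0.0711, 0.2071]
orientation: [[-1.0, -0.004, 0.001], [-0.004, 1.0, 0.0], [-0.001, 0.0, -1.0]]
wrist_force: [0.9, 0.8, -0.2]
finger_gap: 0.999
gripper_force: 0.0
```

```bash
cat >> h.py <<'E'
from scipy.spatial.transform import Rotation as Ro
def go(o,p,yaw):  # tool y axis at yaw deg, tool down
    R=np.array(o["orientation"]); y=np.radians(yaw)
    Y=np.array([np.cos(y),np.sin(y),0]);Z=np.array([0,0,-1.]);T=np.c_[np.cross(Y,Z),Y,Z]
    print("t",round(o["clock"],2),"pos",np.round(o["position"],4),"F",np.round(o["wrist_force"],1),"gap",round(o["finger_gap"],3),"grip",round(o["gripper_force"],1),"q",np.round(o["q"],2))
    print("turn",Ro.from_matrix(R.T@T).as_rotvec().round(3),"shift",(1000*R.T@(np.array(p)-o["position"])).round(1))
E
python3 -c "
from station import *; from h import *
go(get_obs(),[.498,-.327,.2],90.2)"
```

```text
t 1.15 pos [0.3567 0.0711 0.2071] F [ 0.9  0.8 -0.2] gap 0.999 grip 0.0 q [-0.14 -0.44  2.15  0.    1.43 -1.71]
turn [0.    0.001 0.001] shift [-139.6 -398.7    7.2]
```

Request:
play_rows([
  [[0,0,0],[-140,-399,7],80],
  [[0,0,0],[-140,-399,7],80],
  [[0,0,0],[-140,-399,7],80],
  [[0,0,0],[-140,-399,7],80],
  [[0,0,0],[-140,-399,7],80],
  [[0,0,0],[-140,-399,7],80],
  [[0,0,0],[-140,-399,7],80],
  [[0,0,0],[-140,-399,7],80],
])

```text
clock: 2.15
position: [0.4979, -0.3279, 0.1987]
orientation: [[-1.0, -0.001, -0.001], [-0.001, 1.0, 0.001], [0.001, 0.001, -1.0]]
wrist_force: [-0.9, 1.3, 0.6]
finger_gap: 0.687
gripper_force: 0.0
```

```bash
python3 - <<'E'
from station import *; from h import *
import cv2
go(get_obs(),[.498,-.327,.07],90.2)
f=lambda i,x,y,w,h,k:cv2.resize(i[y:y+h,x:x+w],None,fx=k,fy=k,interpolation=cv2.INTER_CUBIC)
t=snapshot("top")["image"];s=snapshot("side")["image"]
cv2.imwrite("pics/c1.png",np.hstack([f(t,340,120,80,100,5),f(s,310,170,80,100,5)])[:,:,::-1])
E
```

```text
t 2.15 pos [ 0.4979 -0.3279  0.1987] F [-0.9  1.3  0.6] gap 0.687 grip 0.0 q [-0.78  0.23  1.55 -0.    1.37 -2.36]
turn [ 0.001 -0.001 -0.002] shift [ -0.2   0.8 128.7]
```

View pics/c1.png

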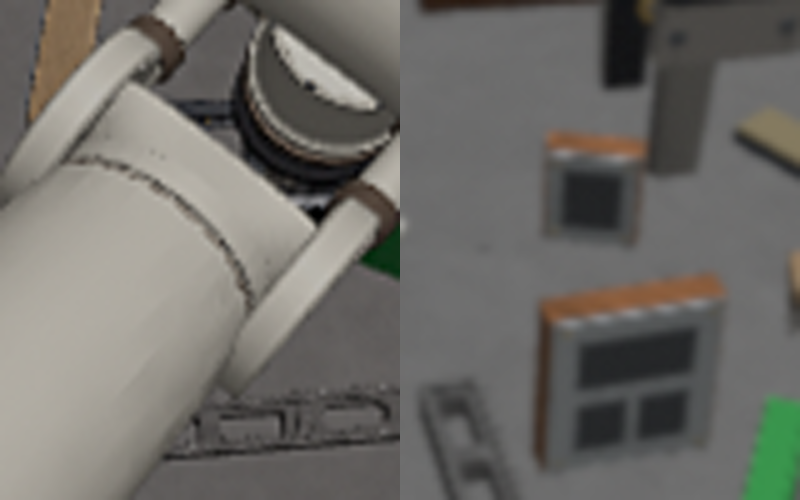

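The side view shows the large block's top face with corners at about (540,300), (715,276), (723,293), (553,328) in the crop. The gripper is above it, with nothing in the way.

```bash
python3 - <<'E'
from station import *; from h import *
s=snapshot("side")
q=lambda L:[(310+(a-400)/5,170+b/5) for a,b in L]
rep("large",s,q([(723,293),(715,276),(540,300),(553,328)]),.1)
E
```

```text
large centre [ 0.499  -0.3302  0.1   ] len 0.0875 wid 0.0173 xdir deg 2.6
```

Request:
play_rows([
  [[0,0,-0.01],[0,0,50],80],
  [[0,0,-0.01],[0,0,95],80],
  [[0,0,-0.01],[0,0,130],80],
  [[0,0,-0.01],[0,0,130],120],
  [[0,0,-0.01],[0,0,130],230],
  [[0,0,-0.01],[0,0,130],255],
  [[0,0,-0.01],[0,0,130],255],
  [[0,0,-0.01],[0,0,130],255],
], squeeze=30)

```text
clock: 3.3
position: [0.4986, -0.326, 0.0711]
orientation: [[-1.0, -0.014, 0.001], [-0.014, 1.0, -0.001], [-0.001, -0.001, -1.0]]
wrist_force: [0.1, 1.6, 3.7]
finger_gap: 0.211
gripper_force: 30.0
```

Request:
play_rows([
  [[0,0,0],[0,0,0],255],
  [[0,0,0],[0,0,0],255],
  [[0,0,0],[0,0,-40],255],
  [[0,0,0],[0,0,-90],255],
  [[0,0,0],[0,0,-130],255],
  [[0,0,0],[0,0,-130],255],
])

```text
clock: 4.05
position: [0.4996, -0.3269, 0.2035]
orientation: [[-1.0, -0.014, 0.005], [-0.014, 1.0, -0.005], [-0.005, -0.005, -1.0]]
wrist_force: [0.1, 0.0, -1.0]
finger_gap: 0.215
gripper_force: 30.0
```

```bash
python3 - <<'E'
from station import *; from h import *
go(get_obs(),[.566,.193,.20],86)
E
```

```text
t 4.05 pos [ 0.4996 -0.3269  0.2035] F [ 0.1  0.  -1. ] gap 0.215 grip 30.0 q [-0.78  0.22  1.55  0.    1.37 -2.37]
turn [-0.005  0.005  0.084] shift [-73.7 518.9   1.4]
```

Request:
play_rows([
  [[0,0,0.02],[-10,40,0],255],
  [[0,0,0.04],[-20,100,0],255],
  [[0,0,0.06],[-30,160,0],255],
  [[0,0,0.085],[-40,220,0],255],
  [[0,0,0.085],[-48,280,0],255],
  [[0,0,0.085],[-56,340,0],255],
  [[0,0,0.085],[-64,400,0],255],
  [[0,0,0.085],[-70,450,0],255],
])

```text
clock: 5.05
position: [0.5601, 0.1279, 0.1971]
orientation: [[-0.998, 0.07, -0.004], [0.07, 0.998, 0.0], [0.004, -0.0, -1.0]]
wrist_force: [-0.1, -0.5, -1.8]
finger_gap: 0.212
gripper_force: 30.0
```

```bash
python3 - <<'E'
from station import *; from h import *
go(get_obs(),[.566,.193,.20],86)
E
```

```text
t 5.05 pos [0.5601 0.1279 0.1971] F [-0.1 -0.5 -1.8] gap 0.212 grip 30.0 q [ 0.01  0.17  1.61  0.    1.36 -1.49]
turn [-0.    -0.004 -0.   ] shift [-1.3 65.4 -2.9]
```

Request:
play_rows([
  [[0,0,0],[0,35,0],255],
  [[0,0,0],[-1,65,0],255],
  [[0,0,0],[-1,65,20],255],
  [[0,0,0],[-1,65,40],255],
  [[0,0,0],[-1,65,40],255],
])

```text
clock: 5.68
position: [0.5648, 0.1889, 0.1559]
orientation: [[-0.997, 0.072, -0.007], [0.072, 0.997, -0.001], [0.007, -0.002, -1.0]]
wrist_force: [-0.2, 0.0, -1.5]
finger_gap: 0.212
gripper_force: 30.0
```

```bash
python3 - <<'E'
from station import *; from h import *
import cv2
go(get_obs(),[.566,.193,.081],86)
f=lambda i,x,y,w,h,k:cv2.resize(i[y:y+h,x:x+w],None,fx=k,fy=k,interpolation=cv2.INTER_CUBIC)
t=snapshot("top")["image"];s=snapshot("side")["image"]
cv2.imwrite("pics/c2.png",np.hstack([f(t,170,110,80,100,5),f(s,290,90,80,100,5)])[:,:,::-1])
E
```

```text
t 5.67 pos [0.5648 0.1889 0.1559] F [-0.2  0.  -1.5] gap 0.212 grip 30.0 q [ 0.12  0.27  1.59 -0.    1.29 -1.38]
turn [-0.002 -0.007 -0.002] shift [-1.5  4.3 74.9]
```

View pics/c2.png

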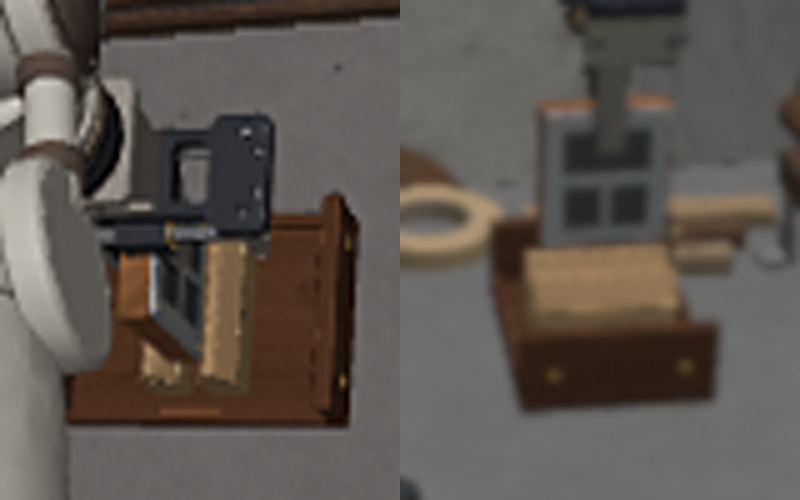

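The top view shows the held block just above the partitions, its lower near right corner at about (198,361). The gap's near end lies near (192,385), and the side view shows the block hanging upright.

```bash
python3 - <<'E'
from station import *; from h import *
s=snapshot("top"); o=get_obs()
f=lambda a,b,z:ray(s,(170+a/5,110+b/5),z).round(4)
print("foot corner seen",f(198,361,.087), "top near L,R",f(118,316,.187),f(148,318,.187))
a=np.radians(-4);X=np.array([np.cos(a),np.sin(a)]);Y=np.array([-X[1],X[0]])
print("pred",o["position"][:2]-.045*X-.01*Y, o["position"][:2]-.045*X+.01*Y)
print("part near R: ",f(200,386,.045),f(243,386,.045),"left",f(140,384,.045),f(184,386,.045))
print("rack floor edges",f(68,420,.02),f(348,424,.02))
go(o,[.566,.193,.081],86)
E
```

```text
foot corner seen [0.5195 0.1819 0.087 ] top near L,R [0.5208 0.1988 0.187 ] [0.5183 0.1827 0.187 ]
pred [0.52199501 0.18270291] [0.52339014 0.20265419]
part near R:  [0.5152 0.1919 0.045 ] [0.513  0.1658 0.045 ] left [0.5196 0.2282 0.045 ] [0.5161 0.2016 0.045 ]
rack floor edges [0.5071 0.2802 0.02  ] [0.4898 0.1077 0.02  ]
t 5.83 pos [0.5676 0.1895 0.1602] F [-0.6 -0.8 -2.2] gap 0.217 grip 30.0 q [ 0.12  0.26  1.59 -0.    1.29 -1.38]
turn [-0.     0.    -0.002] shift [ 1.9  3.3 79.2]
```

Request:
play_rows([
  [[0,0,0.017],[2,3.5,0],255],
  [[0,0,0.017],[2,3.5,10],255],
  [[0,0,0.017],[2,3.5,20],255],
  [[0,0,0.017],[2,3.5,28],255],
  [[0,0,0.017],[2,3.5,36],255],
  [[0,0,0.017],[2,3.5,44],255],
  [[0,0,0.017],[2,3.5,52],255],
  [[0,0,0.017],[2,3.5,60],255],
])

```text
clock: 6.82
position: [0.5655, 0.1939, 0.0994]
orientation: [[-0.996, 0.088, -0.0], [0.088, 0.996, -0.0], [0.0, -0.0, -1.0]]
wrist_force: [-0.7, 0.8, -0.5]
finger_gap: 0.216
gripper_force: 30.0
```

```bash
python3 - <<'E'
from station import *; from h import *
go(get_obs(),[.566,.193,.083],85)
E
```

```text
t 6.83 pos [0.5655 0.1939 0.0994] F [-0.7  0.8 -0.5] gap 0.216 grip 30.0 q [ 0.13  0.33  1.63 -0.    1.18 -1.35]
turn [-0.    -0.    -0.001] shift [-0.6 -0.9 16.4]
```

Request:
play_rows([
  [[0,0,0],[0,0,6],255],
  [[0,0,0],[0,0,11],255],
  [[0,0,0],[0,0,14],255],
  [[0,0,0],[0,0,16],255],
  [[0,0,0],[0,0,17],255],
])

```text
clock: 7.45
position: [0.5656, 0.1939, 0.0831]
orientation: [[-0.996, 0.088, -0.0], [0.088, 0.996, -0.0], [0.0, -0.0, -1.0]]
wrist_force: [-2.5, -0.5, 6.1]
finger_gap: 0.215
gripper_force: 30.0
```

```bash
python3 - <<'E'
from station import *; from h import *
import cv2
go(get_obs(),[.566,.193,.083],85)
f=lambda i,x,y,w,h,k:cv2.resize(i[y:y+h,x:x+w],None,fx=k,fy=k,interpolation=cv2.INTER_CUBIC)
t=snapshot("top")["image"];s=snapshot("side")["image"]
cv2.imwrite("pics/c3.png",np.hstack([f(t,170,110,80,100,5),f(s,290,90,80,100,5)])[:,:,::-1])
E
```

```text
t 7.45 pos [0.5656 0.1939 0.0831] F [-2.5 -0.5  6.1] gap 0.215 grip 30.0 q [ 0.13  0.35  1.64 -0.    1.15 -1.35]
turn [-0.    -0.    -0.001] shift [-0.5 -0.8  0.1]
```

View pics/c3.png

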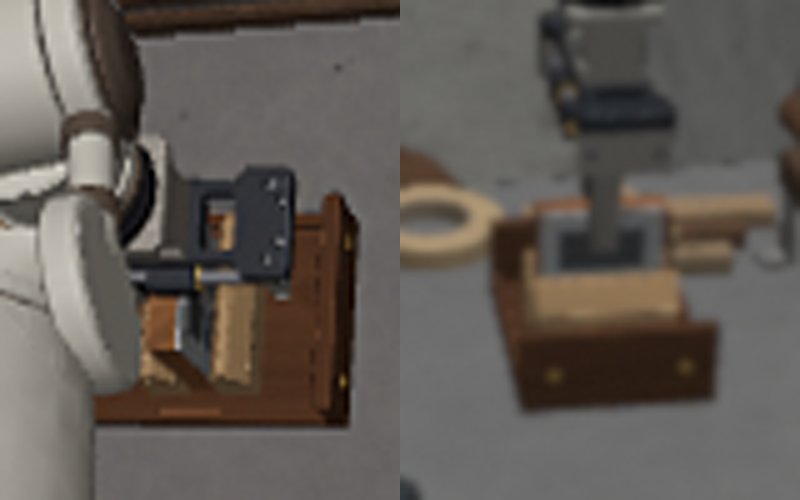

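The block is between the partitions, which have spread, and 6 N of floor contact is felt. Now I release it and rise.

Request:
play_rows([
  [[0,0,0],[0,0,0.5],200],
  [[0,0,0],[0,0,0.5],170],
  [[0,0,0],[0,0,0.5],140],
  [[0,0,0],[0,0,0.5],140],
  [[0,0,0],[0,0,-15],140],
  [[0,0,0],[0,0,-60],140],
  [[0,0,0],[0,0,-120],140],
  [[0,0,0],[0,0,-160],140],
])

```text
clock: 8.55
position: [0.5666, 0.1941, 0.2478]
orientation: [[-0.996, 0.088, 0.005], [0.088, 0.996, 0.001], [-0.005, 0.001, -1.0]]
wrist_force: [0.5, -0.2, -0.5]
finger_gap: 0.45
gripper_force: 0.0
```

Request:
play_rows([
  [[0,0,0],[60,-60,0],140],
  [[0,0,0],[120,-120,0],140],
  [[0,0,0],[160,-180,0],140],
  [[0,0,0],[200,-230,0],140],
  [[0,0,0],[200,-230,0],140],
])

```text
clock: 9.18
position: [0.3449, -0.0187, 0.2441]
orientation: [[-0.996, 0.087, 0.002], [0.087, 0.996, -0.001], [-0.002, -0.001, -1.0]]
wrist_force: [0.7, -0.8, -0.2]
finger_gap: 0.45
gripper_force: 0.0
```

```bash
python3 - <<'E'
from station import *; from h import *
import cv2
go(get_obs(),[.566,.193,.083],85)
f=lambda i,x,y,w,h,k:cv2.resize(i[y:y+h,x:x+w],None,fx=k,fy=k,interpolation=cv2.INTER_CUBIC)
t=snapshot("top")["image"];s=snapshot("side")["image"]
cv2.imwrite("pics/c4.png",np.vstack([np.hstack([f(t,170,140,80,60,5),f(s,290,110,80,60,5)]),np.hstack([f(t,310,145,80,60,5),f(s,310,190,80,60,5)])])[:,:,::-1])
E
```

```text
t 9.18 pos [ 0.3449 -0.0187  0.2441] F [ 0.7 -0.8 -0.2] gap 0.45 grip 0.0 q [-0.41 -0.53  2.13 -0.    1.53 -1.89]
turn [-0.001  0.002  0.   ] shift [-201.5  230.3  161.3]
```

View pics/c4.png

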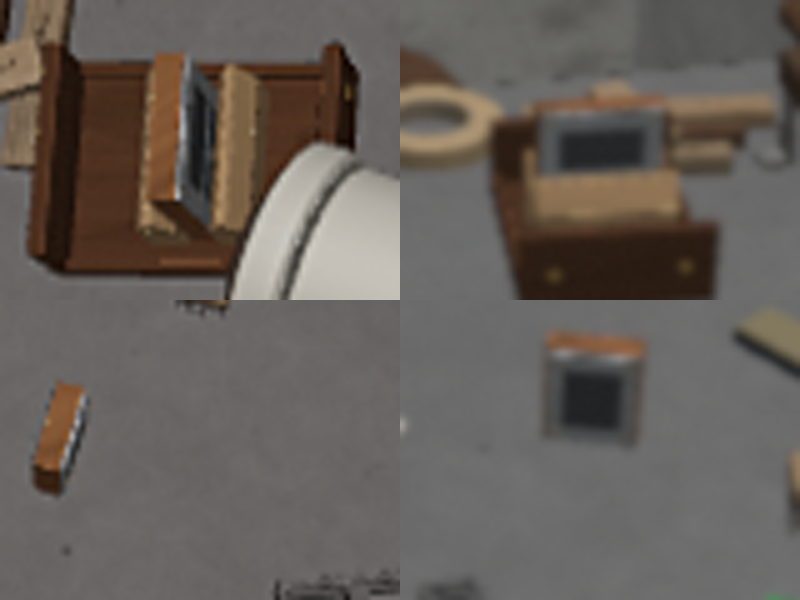

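The top view shows the block between the partitions (top face (157,55)–(172,205)) and parallel to them, and the small block hasn't moved. One last check of the height before I hand in.

```bash
python3 - <<'E'
from station import *; from h import *
s=snapshot("top"); d=snapshot("side")
P=rep("top",s,[(170+a/5,140+b/5) for a,b in [(157,55),(188,55),(178,205),(147,200)]],.112)
Q=rep("side",d,[(290+(a-400)/5,110+b/5) for a,b in [(665,108),(664,97),(535,103),(540,113)]],.112)
print(get_obs()["clock"])
print(sign_off())
E
```

```text
top centre [0.5637 0.1917 0.112 ] len 0.089 wid 0.01815 xdir deg -5.3
side centre [0.5665 0.1855 0.112 ] len 0.0877 wid 0.0166 xdir deg -6.3
9.375
the job is handed in; nothing more can be done
None
```

The large block is filed upright between the two partitions and parallel to them, down on the rack floor. The small block was left where it stood, and the job was handed in at about 9.4 s; the hand-in call returned no verdict.

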